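Refit the gas hob's control knob and hold it in

ROBOT

A 6-joint arm with a two-finger parallel gripper is mounted at the origin on a cart in front of the work surface, level with it; the furniture and walls round the work are solid. World frame = base frame: x ahead of the robot, y to its left, z up, the work surface at z = 0. Lengths are in m, angles in rad, forces in N, time in s.
With the tool pointing down it reaches from about 0.15 to 0.775 m from the base axis. Payload 6.1 kg.
Tool frame: the origin (TCP) lies midway between the tips of the shut fingers; the grasp point (between the pads) lies hold_point_z behind it (hold_point_z is the distance from the TCP to the grasp point, in m); z points along the fingers, y is the line along which they close (so a half turn about z gives the same grasp; the last joint's range is limited). The gripper opens to 85 mm and grips with 20 to 120 N. Pads are 22 mm wide; open, the fingers measure 114 mm over their backs; the gripper's body (76 mm by 85 mm) begins 54 mm behind the grasp point. The pads swing forward as they close: fully open they stand 13 mm farther back than shut.
Start: joints at [1.22, 0.126, -0.04, 1.405, 0, 1.571], TCP at [0.18, 0.493, 0.231] pointing down, gripper open.
Joint ranges: [-2.72, 2.72], [-0.95, 1.95], [-1.27, 1.35], [-1.78, 2.02], [-1.46, 1.47], [-3.14, 3.14]. Speed limits (rad/s): [2.39, 2.39, 3.01, 3.14, 3.14, 3.14].

INTERFACE

Orientations are given as a unit quaternion [x, y, z, w].
In Python, from plant import * gives the robot as it stands.
- The arm moves only by the tool jog_arm, never from a script. Its argument "series" is a list of rows, each a list of 2 entries, a list of its own where there are three numbers: the shift along the tool's x, y, z in m, then the turn about the tool's z in degrees. A call has 1 to 20 rows; each row shifts and turns the commanded pose from where the row before left it, along the tool's axes as they then stand; what a row does not reach is not made up. A row lasts 1/10 s, in which the tool goes at most 50 mm and 8.59 degrees, less where a joint would pass 70% of its speed; a pose out of reach is approached as far as the arm can. A call with a gripper value outside its range is refused whole. "jaw" is the opening in per cent of the stroke, from 0 (shut) to 100 (fully open), set as the call begins (left out, the last holds). The fingers move at their own pace and stop on an object; the grip force is fixed at half the most. Time passes only in rows, so rows that do not move let the fingers close. It gives the time, the measured TCP pose, the force, the opening and the grip force at its end, in the units of the state.
- get_obs(): the state, without advancing time (a new reading comes with each control period).
- read_camera(name): name is "scene" or "top" or "wrist"; returns (picture, depth): 420x560x3 uint8, red, green, blue; 420x560 float32, m along the optical axis (not along the pixel's ray), 0 where there is no reading.
- calibration(name): a dict with "fx", "fy", "cx", "cy" (pixels), "R" (3x3) and "t" (3): a world point X has camera coordinates R X + t. Camera axes: x right, y down, z forward; pixel columns grow to the right and rows downward; lengths in m; the calibration is good to about 2 mm. A picture is of the moment at which its call begins: read the wrist's pose just before it. calibration takes no time and is no camera call; for the wrist camera it gives the pose at the moment of the call.
- finish_job(): hands the job in; it is judged then, once.
The state is a dict: "time": time; "q": joint angles; "joint_vel": joint speeds; "joint_torque": joint torques, N m; "tool_pos": TCP position; "ee_rot": TCP orientation; "wrist_force": force on the tool from outside, world axes, zero at the start; "wrist_torque": the same for the moment, N m; "grip_width": finger opening in m; "grasp_force": force on a finger pad.
Only numpy, scipy, OpenCV 4.12 (cv2) and the standard library are available. Lean on these libraries where they do the work, as an engineer would, in place of code of your own. Each camera call takes 0.05 s, during which the arm holds its last target. There are 200 camera calls.

TASK

The control knob has come off the small portable gas hob. Take the knob by its bar grip, turn it so that the flat in its bore matches the flat of the hob's D-shaped shaft, push it fully home on the shaft, then keep pressing so that the spring-loaded shaft stays pushed well in, beyond half its travel: end the program like that, still gripping the knob and pressing, without letting go. The plastic is brittle, so handle it gently (grip it with less than about 40 N, push it with less than about 25 N), and leave the hob and the other things on the worktop undisturbed.

Things in the scene. Friction and masses are not known exactly. Their poses are not given: they have to be found in the camera images.
- knob_mid (a point): The loose black plastic knob (40-85 g), standing bore down on the worktop, 52 mm high: round skirt 50 mm across, 26 mm high; on it a bar grip 46 mm long (along x), 14 mm thick (along y), 26 mm high. Point on its axis half-way up, level with the skirt's top, foot of the bar; z up, x along the bar to the pointer (white line on that half of the bar's top and its end, nib at the skirt's foot).
- knob_bore (a point): Mouth of the knob's bore: on its axis in its underside, 26 mm under point knob_mid; axes as there. The bore is 24 mm deep and 18.4 mm in diameter, with a flat 5.2 mm from the axis on the pointer's side (+x), so it goes on the shaft one way round only, within about 0.15 rad and 1 mm.
- shaft_tip (a point): Centre of the tip of the bare upright aluminium D-shaft on the hob's top, on the robot's side of the burner: 16 mm in diameter with one flat 4 mm from the axis; z up, x points out of the flat. Free, the tip is 91 mm above the worktop; its last 3 mm taper. The shaft cannot turn but sinks on a spring. With the knob fully home the tip touches the bottom of the bore, 2 mm below point knob_mid.
- plunger (a joint): How far the shaft is pushed down, m: 0 free, 0.008 at its stop. The spring takes 4 N to start moving, 8 N at half travel (0.004), 12 N at the stop; it springs back when let go.
- hob: The fixed portable gas hob, a steel box 270 mm deep (x), 260 mm wide (y), top 55 mm above the worktop; origin at the centre of its underside, z up. The shaft stands 98 mm from the middle on the hob's -x side. The burner, 40 mm to +x of the middle, has dark pan supports that reach 86 mm round it and 91 mm above the worktop.
- spindle: The shaft's fixed mount on the hob top: flat dark collar of 34 mm diameter, 2 mm thick, with a tab reaching 33 mm from the axis to the side of the shaft's flat; origin on the shaft's axis at the hob top, 55 mm above the worktop; x towards the tab and the flat, z up.
- salt_mid (a point): Bystander: salt shaker, 44 mm in diameter, 90 mm high, loose; point at its centre half-way up. Leave it alone.
- jar_mid (a point): Bystander: spice jar with dark cap, 41 mm in diameter, 105 mm high, loose; point at its centre half-way up. Leave it alone.
- tin_mid (a point): Bystander: tin, 75 mm in diameter, 58 mm high, loose; point at its centre half-way up. Leave it alone.
There are look-alikes about, which are no part of the job. What is shaped like the part that bears knob_mid but turquoise is not meant.

How it is judged:
By the outcome, as a careful person would: the job done as asked, in the order asked, and still so for the second after the job is handed in, while the arm keeps its last pose, push and grip.
It also fails if it takes over 40 s, if anything falls off the work surface, if the arm or the gripper's body presses on something with over 40 N, if the wrist force passes 120 N, or if a joint passes its speed limit or range.

## Working session

There is one attempt and no reset: what is moved stays moved. The work goes in short steps, Python scripts to look and compute and a tool call to move; the robot and the scene stay as the last step left them, time stands still between calls to the robot, and variables do not carry over. Pictures are saved under pics/ and viewed, at most 10 in all, crops included, and the job is handed in when it is done.

Besides the shell and the picture viewer there is one more tool, called after ">>>" by a JSON object that holds its "fn" and its "kwargs". jog_arm: Moves the arm, as the interface text tells. Its arguments: {"type":"object","properties":{"series":{"type":"array"},"jaw":{"type":"number"}},"required":["series"]}

```bash
mkdir -p pics; ls; python3 - <<'E'
from plant import *
import cv2,numpy as np
o=get_obs();print({k:np.round(v,3).tolist() for k,v in o.items()})
ims=[]
for n in("scene","top"):
    c=calibration(n);print(n,c)
    p,d=read_camera(n);np.savez(f"{n}.npz",p=p,d=d)
    cv2.imwrite(f"pics/{n}0.png",p[:,:,::-1])
E
```

```text
pics
{'time': 0.0, 'q': [1.22, 0.126, -0.041, 1.405, -0.0, 1.571], 'joint_vel': [-0.001, 0.0, -0.001, -0.001, -0.0, 0.0], 'joint_torque': [-0.001, -43.591, 35.292, 0.017, -0.0, -0.0], 'tool_pos': [0.18, 0.493, 0.231], 'ee_rot': [0.174, 0.985, -0.001, -0.0], 'wrist_force': [-0.477, -0.385, -0.493], 'wrist_torque': [-0.02, -0.051, -0.029], 'grasp_force': 0.0, 'grip_width': 0.086}
scene {'fx': 390.7517085649715, 'fy': 390.7517085649715, 'cx': 283.48764624290544, 'cy': 215.48327262307765, 'R': array([[-0.79410492, -0.60777911,  0.00139132],
       [-0.41187818,  0.53646078, -0.73659093],
       [ 0.44693819, -0.58550353, -0.67633709]]), 't': array([0.38889367, 0.34916625, 0.61969425])}
top {'fx': 476.24770186802084, 'fy': 476.24770186802084, 'cx': 279.714824099905, 'cy': 206.21694809233034, 'R': array([[ 0.02036488, -0.99968477,  0.01468443],
       [-0.99177377, -0.02205585, -0.12608857],
       [ 0.1263727 , -0.01199586, -0.9919103 ]]), 't': array([-0.10934012,  0.55986527,  0.87884623])}
```

View pics/scene0.png

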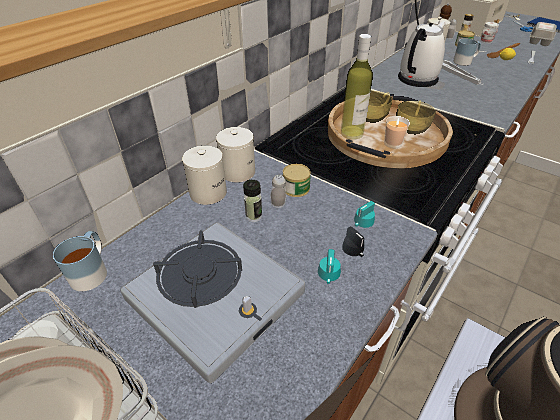

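View pics/top0.png

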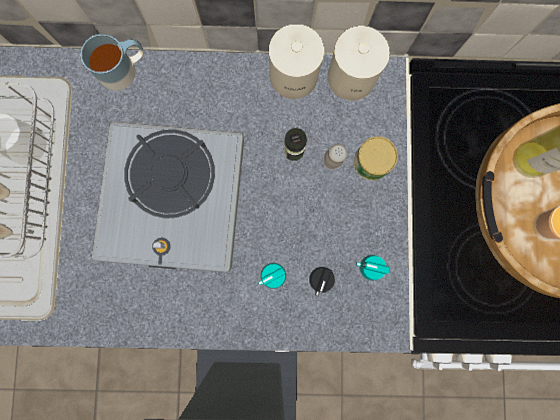

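Candidates for the knob in the top view are black (321,280), turquoise (273,276), turquoise (374,267) and the jar's dark cap (295,137). The one described is the black knob at top (321,280) and scene (354,241). The D-shaft is at top (161,244) with its tab towards (161,262), and in scene at (248,303).

```bash
cat > h.py <<'E'
import numpy as np,cv2
def ray(c,u,v):
    d=np.array([(u-c["cx"])/c["fx"],(v-c["cy"])/c["fy"],1.]); R=np.asarray(c["R"])
    return -R.T@c["t"], R.T@d
def onz(c,u,v,z):
    o,d=ray(c,u,v); return o+d*(z-o[2])/d[2]
def cloud(c,dep):
    v,u=np.mgrid[:420,:560]; P=np.stack([(u-c["cx"])/c["fx"]*dep,(v-c["cy"])/c["fy"]*dep,dep],-1)
    return (P-c["t"])@np.asarray(c["R"])
def two(c1,p1,c2,p2):
    o1,d1=ray(c1,*p1);o2,d2=ray(c2,*p2)
    s=np.linalg.lstsq(np.stack([d1,-d2],1),o2-o1,rcond=None)[0]
    a,b=o1+s[0]*d1,o2+s[1]*d2; return (a+b)/2,np.linalg.norm(a-b)
E
python3 - <<'E'
from plant import *
from h import *
out=[]
for n,boxes in(("top",[(321,280),(161,247)]),("scene",[(354,241),(248,306)])):
    f=np.load(n+".npz");p,d=f["p"],f["d"];c=calibration(n);W=cloud(c,d)
    for u,v in boxes:
        out.append(cv2.resize(p[v-25:v+25,u-25:u+25],(390,290) if 0 else (295,295),interpolation=cv2.INTER_CUBIC))
        w=W[v-25:v+25,u-25:u+25]; print(n,u,v,"zmax",np.round(np.percentile(w[...,2][d[v-25:v+25,u-25:u+25]>0],[5,50,95,99.5]),3))
        z=w[...,2]
        for lo,hi in((.045,.058),(.02,.03),(.085,.097)):
            m=(z>lo)&(z<hi); 
            if m.sum()>3: print(lo,m.sum(),w[m].mean(0).round(3),w[m].min(0).round(3),w[m].max(0).round(3))
I=np.vstack([np.hstack(out[:2]),np.hstack(out[2:])]);cv2.imwrite("pics/crop0.png",I[:,:,::-1])
E
```

```text
top 321 280 zmax [-0.003  0.     0.05   0.054]
0.045 190 [ 0.423 -0.182  0.051] [ 0.402 -0.193  0.045] [ 0.446 -0.169  0.055]
0.02 256 [ 0.425 -0.18   0.025] [ 0.403 -0.204  0.021] [ 0.446 -0.16   0.03 ]
top 161 247 zmax [-0.     0.054  0.058  0.09 ]
0.045 2052 [0.485 0.122 0.054] [0.442 0.075 0.045] [0.526 0.172 0.058]
0.085 49 [0.481 0.121 0.089] [0.477 0.114 0.086] [0.486 0.129 0.092]
scene 354 241 zmax [-0.001  0.001  0.051  0.054]
0.045 201 [ 0.426 -0.139  0.052] [ 0.402 -0.193  0.045] [ 0.448 -0.067  0.055]
0.02 249 [ 0.429 -0.189  0.025] [ 0.402 -0.287  0.02 ] [ 0.462 -0.093  0.03 ]
scene 248 306 zmax [0.043 0.055 0.063 0.091]
0.045 2060 [0.49  0.113 0.055] [0.443 0.042 0.045] [0.564 0.179 0.058]
0.02 14 [0.442 0.109 0.027] [0.44  0.097 0.021] [0.443 0.123 0.03 ]
0.085 49 [0.481 0.123 0.09 ] [0.476 0.115 0.085] [0.488 0.13  0.094]
```

View pics/crop0.png

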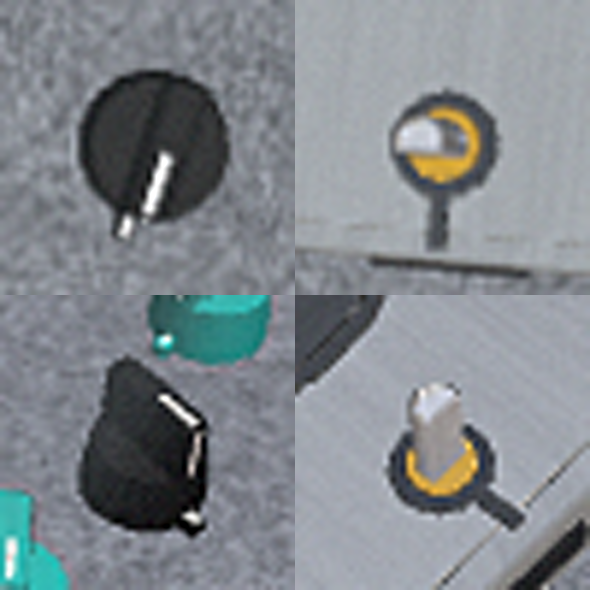

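The crop confirms the black knob, its pointer towards the robot and slightly left (white line and nib at the lower left), at about (0.424,-0.181). The shaft stands at (0.481,0.122) on the yellow/dark collar, tab and flat towards the robot. Next I go closer with the wrist camera.

```bash
cat >> h.py <<'E'
def plan(o,P,yaw_deg):
    from scipy.spatial.transform import Rotation as Ro
    R=Ro.from_quat(o["ee_rot"]).as_matrix(); P=np.asarray(P,float)
    y=np.degrees(np.arctan2(R[1,0],R[0,0]))
    print("tool yaw",y.round(2),"shift tool mm",((R.T@(P-o["tool_pos"]))*1000).round(1),"turn deg",round(-((yaw_deg-y+180)%360-180),2), "tilt",R[:,2].round(4))
E
python3 - <<'E'
from plant import *
from h import *
c=calibration("wrist");o=get_obs();C=-c["R"].T@c["t"];print("cam-tcp",C-o["tool_pos"],"axis",c["R"][2],c["fx"])
import plant
print(getattr(plant,"hold_point_z",None))
plan(o,(.40,.12,.26),160); plan(o,(.424,-.181,.20),165)
E
```

```text
cam-tcp [-0.06914408  0.02600443  0.14291861] axis [ 0.2734522  -0.102324   -0.95642757] 376.3684012438082
0.0187
tool yaw 159.9 shift tool mm [-334.4 -274.5  -29. ] turn deg -0.1 tilt [-5.0e-04 -1.4e-03 -1.0e+00]
tool yaw 159.9 shift tool mm [-460.4 -548.9   31.4] turn deg -5.1 tilt [-5.0e-04 -1.4e-03 -1.0e+00]
```

>>> {"fn": "jog_arm", "kwargs": {"series": [[[-0.0325,-0.0212,0.0018],0],[[-0.0325,-0.0212,0.0018],0],[[-0.0325,-0.0212,0.0018],0],[[-0.0325,-0.0212,0.0018],0],[[-0.0325,-0.0212,0.0018],0],[[-0.0325,-0.0212,0.0018],0],[[-0.0325,-0.0212,0.0018],0],[[-0.0325,-0.0212,0.0018],0],[[-0.0325,-0.0212,0.0018],0],[[-0.0325,-0.0212,0.0018],0],[[-0.0325,-0.0212,0.0018],0],[[-0.0325,-0.0212,0.0018],0],[[0,0,0],0],[[0,0,0],0],[[0,0,0],0]]}}

```text
time: 1.6
tool_pos: [0.4587, 0.1205, 0.2095]
ee_rot: [0.174, 0.985, 0.0, -0.0]
wrist_force: [0.0, -0.2, 0.1]
grip_width: 0.0854
grasp_force: 0.0
```

```bash
python3 - <<'E'
from plant import *
from h import *
import pickle
o=get_obs();c=calibration("wrist");p,d=read_camera("wrist")
pickle.dump((o,c,p,d),open("w1.pkl","wb"));cv2.imwrite("pics/w1.png",p[:,:,::-1])
print(o["tool_pos"]);plan(o,(.424,-.181,.20),165)
W=cloud(c,d);z=W[...,2]
m=(z>.087)&(z<.096)&(d>0)&(np.hypot(W[...,0]-.481,W[...,1]-.122)<.02);v,u=np.where(m);print(m.sum(),W[m].mean(0),u.mean(),v.mean())
E
```

```text
[0.45870588 0.12050091 0.20951598]
tool yaw 159.93 shift tool mm [ -70.9 -295.1    9.5] turn deg -5.07 tilt [-7.e-04  1.e-04 -1.e+00]
278 [0.48173749 0.1221733  0.09038188] 293.58273381294964 225.431654676259
```

View pics/w1.png

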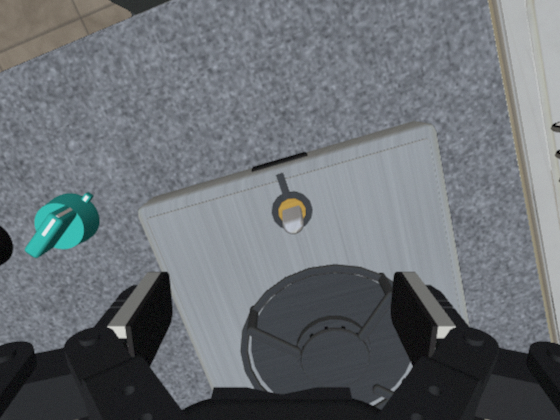

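The wrist picture shows the shaft tip at (293,226) and the tab running from the collar at (291,208) up to (280,178). Now I measure the axis and the tab direction in both views.

```bash
cat >> h.py <<'E'
from scipy.optimize import least_squares
def collar(c,p,g):
    v,u=np.mgrid[:420,:560]; 
    o,_=ray(c,0,0); D=np.stack([(u-c["cx"])/c["fx"],(v-c["cy"])/c["fy"],np.ones(u.shape)],-1)@np.asarray(c["R"])
    X=(o+D*((.057-o[2])/D[...,2])[...,None])[...,:2]
    hsv=cv2.cvtColor(p,cv2.COLOR_RGB2HSV)
    dark=(hsv[...,2]<105)
    near=np.hypot(X[...,0]-g[0],X[...,1]-g[1])<.038
    n,l,st,_=cv2.connectedComponentsWithStats((dark&near).astype(np.uint8))
    k=1+np.argmax(st[1:,4]); m=(l==k).astype(np.uint8)
    cs=cv2.findContours(m,cv2.RETR_EXTERNAL,cv2.CHAIN_APPROX_NONE)[0][0][:,0]
    Q=X[cs[:,1],cs[:,0]]
    ctr=np.array(g)
    for _ in range(8):
        r=np.hypot(*(Q-ctr).T); q=Q[(r>.0145)&(r<.0195)]
        ctr=least_squares(lambda a:np.hypot(*(q-a).T)-.0170,ctr,loss="soft_l1",f_scale=.0007).x
    P=X[m>0]; r=np.hypot(*(P-ctr).T); t=P[r>.021]; dv=t.mean(0)-ctr
    f=least_squares(lambda a:np.hypot(*(q-a[:2]).T)-a[2],[*ctr,.017],loss="soft_l1",f_scale=.0007).x
    print("collar",ctr.round(4),"n",len(q),"free fit",f.round(4),"tab",len(t),"rmax",r.max().round(4),"yaw",np.degrees(np.arctan2(dv[1],dv[0])).round(2))
    return ctr,m
E
python3 - <<'E'
from plant import *
from h import *
import pickle
o,c,p,d=pickle.load(open("w1.pkl","rb"))
_,m1=collar(c,p,(.481,.122))
f=np.load("top.npz");ct=calibration("top");_,m2=collar(ct,f["p"],(.481,.122))
# bright tip in both views -> height
W=cloud(c,d)
for nm,cc,pp,dd in(("w",c,p,d),("t",ct,f["p"],f["d"])):
    W=cloud(cc,dd);m=(W[...,2]>.086)&(W[...,2]<.096)&(np.hypot(W[...,0]-.481,W[...,1]-.122)<.015)
    v,u=np.where(m);print(nm,u.mean(),v.mean(),np.round([W[m].min(0),W[m].max(0),W[m].mean(0)],4).tolist())
    if nm=="w":pw=(u.mean(),v.mean())
    else: print("tri",two(c,pw,cc,(u.mean(),v.mean())))
E
```

```text
collar [0.481  0.1217] n 93 free fit [0.4805 0.1218 0.0161] tab 103 rmax 0.033 yaw 177.89
collar [0.4781 0.1233] n 48 free fit [0.4789 0.1223 0.0159] tab 14 rmax 0.0291 yaw -176.12
w 293.48972602739724 225.12328767123287 [[0.4766, 0.1141, 0.086], [0.4891, 0.1299, 0.0937], [0.4815, 0.1222, 0.0902]]
t 156.6875 244.64583333333334 [[0.477, 0.1138, 0.0865], [0.4862, 0.1287, 0.0923], [0.4813, 0.1213, 0.0894]]
tri (array([0.48168556, 0.12175011, 0.08877157]), np.float64(0.0009128805891764285))
```

>>> {"fn": "jog_arm", "kwargs": {"series": [[[-0.009,-0.0369,-0.001],-1],[[-0.009,-0.0369,-0.001],-1],[[-0.009,-0.0369,-0.001],-1],[[-0.009,-0.0369,-0.001],-1],[[-0.009,-0.0369,-0.001],-1],[[-0.009,-0.0369,-0.001],0],[[-0.009,-0.0369,0],0],[[-0.009,-0.0369,0],0],[[0,0,0],0],[[0,0,0],0],[[0,0,0],0]]}}

```text
time: 2.75
tool_pos: [0.442, -0.1818, 0.2158]
ee_rot: [0.13, 0.991, 0.0, -0.0]
wrist_force: [-0.3, 0.9, 1.2]
grip_width: 0.0852
grasp_force: 0.0
```

```bash
python3 - <<'E'
from plant import *
from h import *
import pickle
o=get_obs();c=calibration("wrist");p,d=read_camera("wrist")
pickle.dump((o,c,p,d),open("w2.pkl","wb"));cv2.imwrite("pics/w2.png",p[:,:,::-1])
plan(o,(.424,-.181,.20),165)
for nm,g in(("top",None),("w",None)):
    if nm=="top": f=np.load("top.npz");P,D,C=f["p"],f["d"],calibration("top")
    else: P,D,C=p,d,c
    W=cloud(C,D);near=np.hypot(W[...,0]-.424,W[...,1]+.181)<.04
    m=near&(W[...,2]>.046)&(W[...,2]<.058)&(P.max(-1)<110); w=W[m][:,:2]
    (a,b,ang)=cv2.minAreaRect((w*1e4).astype(np.float32));print(nm,"bar rect",np.array(a)/1e4,np.array(b)/1e4,ang,"z",np.median(W[m][:,2]))
    m=near&(P.min(-1)>140)&(W[...,2]>.046); v,u=np.where(m);q=W[m][:,:2]
    if len(q)>4:
        vx,vy,x0,y0=cv2.fitLine((q*1e3).astype(np.float32),cv2.DIST_L2,0,.01,.01)[:,0];print("white",len(q),q.mean(0),np.degrees(np.arctan2(vy,vx)),u.mean(),v.mean())
    m=near&(W[...,2]>.02)&(W[...,2]<.030); w=W[m][:,:2]
    (ctr,r)=cv2.minEnclosingCircle((w*1e4).astype(np.float32));print("skirt",np.array(ctr)/1e4,r/1e4)
E
```

```text
tool yaw 165.01 shift tool mm [17.6 -3.9 15.8] turn deg 0.01 tilt [ 0.e+00  4.e-04 -1.e+00]
top bar rect [ 0.42380767 -0.18194639] [0.01407245 0.0450562 ] 71.57229614257812 z 0.05097924059754985
white 20 [ 0.41323407 -0.17887505] -18.092049 322.2 285.85
skirt [ 0.42362788 -0.1815106 ] 0.022878211975097658
w bar rect [ 0.42490728 -0.18183555] [0.01394499 0.04526755] 71.31452178955078 z 0.052050588887357634
white 99 [ 0.41378475 -0.17836386] -18.539251 275.8787878787879 149.91919191919192
skirt [ 0.42481084 -0.1817588 ] 0.023066717529296874
```

View pics/w2.png

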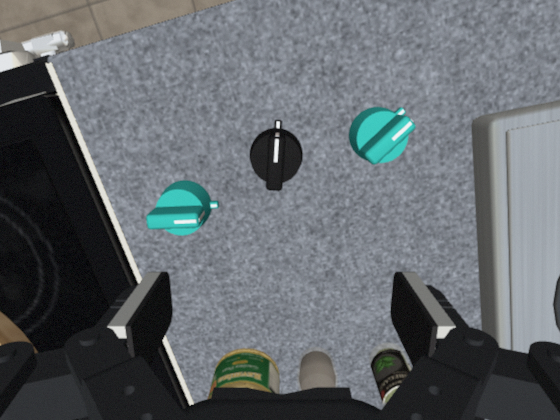

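The wrist view shows the black knob at (276,155), white line and nib upwards towards the robot, with the turquoise ones at (183,207) and (380,135). Its axis is at (0.4247,-0.1818), yaw 161.5°, top at 0.052, as expected. The shaft axis is at (0.481,0.122), tab yaw about 178°, tip at 0.090.

>>> {"fn": "jog_arm", "kwargs": {"series": [[[0.0167,-0.0045,0],3.5],[[0,0,0.03],0],[[0,0,0.03],0],[[0,0,0.03],0],[[0,0,0.03],0],[[0,0,0],0],[[0,0,0],0]], "jaw": 45}}

```text
time: 3.5
tool_pos: [0.4246, -0.1822, 0.0962]
ee_rot: [0.161, 0.987, 0.0, -0.0]
wrist_force: [0.6, -0.1, 0.7]
grip_width: 0.0383
grasp_force: 0.0
```

```bash
cat >> h.py <<'E'
def knob(C,P,D,g,zt):
    W=cloud(C,D);near=np.hypot(W[...,0]-g[0],W[...,1]-g[1])<.04
    m=near&(abs(W[...,2]-zt)<.006)&(P.max(-1)<110); w=W[m][:,:2]
    a,b,ang=cv2.minAreaRect((w*1e4).astype(np.float32));print("bar rect",(np.array(a)/1e4).round(4),(np.array(b)/1e4).round(4),round(ang,2),"z",np.median(W[m][:,2]))
    m=near&(P.min(-1)>140)&(abs(W[...,2]-zt)<.006); q=W[m][:,:2]
    if len(q)>4:
        vx,vy,x0,y0=cv2.fitLine((q*1e3).astype(np.float32),cv2.DIST_L2,0,.01,.01)[:,0];print("white",len(q),q.mean(0).round(4),np.degrees(np.arctan2(vy,vx)))
E
python3 - <<'E'
from plant import *
from h import *
o=get_obs();c=calibration("wrist");p,d=read_camera("wrist");cv2.imwrite("pics/w3.png",p[:,:,::-1])
knob(c,p,d,(.4247,-.1818),.052)
plan(o,(.4247,-.1818,.030),161.5);print(o["grip_width"])
E
```

```text
bar rect [ 0.4249 -0.1819] [0.0139 0.0461] 71.82 z 0.05206320369388874
white 229 [ 0.4133 -0.1784] -18.67708
tool yaw 161.5 shift tool mm [-0.   0.4 66.2] turn deg -0.0 tilt [-6.e-04  3.e-04 -1.e+00]
0.038328651222817096
```

View pics/w3.png

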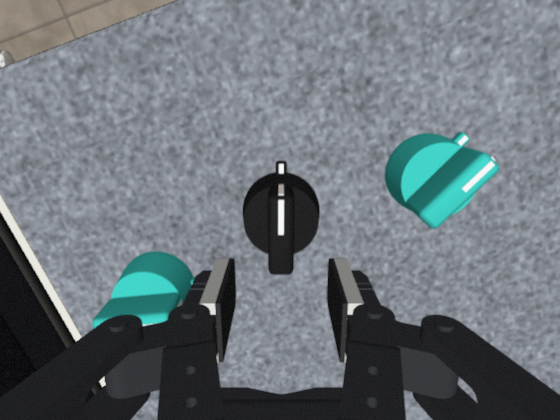

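The bar at (281,230) lies midway between the fingers, lined up with them, and both turquoise knobs are clear. Lowering now.

>>> {"fn": "jog_arm", "kwargs": {"series": [[[0,0.0003,0.022],0],[[0,0,0.022],0],[[0,0,0.014],0],[[0,0,0.008],0],[[0,0,0],0],[[0,0,0],0]], "jaw": 35}}

```text
time: 4.15
tool_pos: [0.4256, -0.1831, 0.031]
ee_rot: [0.162, 0.987, -0.0, 0.001]
wrist_force: [-0.3, 0.3, 0.0]
grip_width: 0.0301
grasp_force: 0.0
```

>>> {"fn": "jog_arm", "kwargs": {"series": [[[0,0,0],0],[[0,0,0],0],[[0,0,0],0]], "jaw": 17.5}}

```text
time: 4.45
tool_pos: [0.4251, -0.183, 0.0302]
ee_rot: [0.162, 0.987, -0.0, 0.0]
wrist_force: [-0.4, -0.0, 0.7]
grip_width: 0.0149
grasp_force: 0.0
```

>>> {"fn": "jog_arm", "kwargs": {"series": [[[0,0,0],0],[[0,0,0],0]], "jaw": 16.5}}

```text
time: 4.65
tool_pos: [0.4248, -0.1828, 0.0298]
ee_rot: [0.162, 0.987, 0.0, 0.0]
wrist_force: [0.8, 0.2, -0.2]
grip_width: 0.014
grasp_force: 0.2
```

>>> {"fn": "jog_arm", "kwargs": {"series": [[[0,0,0],0],[[0,0,0],0]], "jaw": 16}}

```text
time: 4.85
tool_pos: [0.4248, -0.1828, 0.0298]
ee_rot: [0.162, 0.987, 0.0, 0.0]
wrist_force: [0.4, 0.7, 1.8]
grip_width: 0.0139
grasp_force: 8.2
```

>>> {"fn": "jog_arm", "kwargs": {"series": [[[0,0,0],0],[[0,0,0],0]], "jaw": 15.5}}

```text
time: 5.05
tool_pos: [0.4248, -0.1828, 0.0299]
ee_rot: [0.162, 0.987, 0.0, 0.0]
wrist_force: [-0.0, 1.1, 4.1]
grip_width: 0.0138
grasp_force: 18.5
```

>>> {"fn": "jog_arm", "kwargs": {"series": [[[0,0,0],0],[[0,0,0],0]], "jaw": 14.9}}

```text
time: 5.25
tool_pos: [0.4249, -0.1828, 0.0299]
ee_rot: [0.162, 0.987, 0.0, 0.0]
wrist_force: [-0.5, 1.1, 5.0]
grip_width: 0.0134
grasp_force: 30.8
```

>>> {"fn": "jog_arm", "kwargs": {"series": [[[0,0,-0.02],0],[[0,0,-0.04],0],[[0,0,-0.04],0],[[0,0,-0.03],0],[[0,0,0],0],[[0,0,0],0]]}}

```text
time: 5.85
tool_pos: [0.4249, -0.183, 0.1596]
ee_rot: [0.162, 0.987, -0.0, 0.0]
wrist_force: [0.2, -0.0, -1.2]
grip_width: 0.0133
grasp_force: 30.5
```

```bash
python3 - <<'E'
from plant import *
from h import *
o=get_obs();c=calibration("wrist");p,d=read_camera("wrist");cv2.imwrite("pics/w4.png",p[:,:,::-1])
g=o["tool_pos"]
W=cloud(c,d);near=np.hypot(W[...,0]-g[0],W[...,1]-g[1])<.06
from scipy.spatial.transform import Rotation as Ro
R=Ro.from_quat(o["ee_rot"]).as_matrix();L=(W-g)@R
# skirt: black round disc; points in tool coords at skirt top z=~+4mm
m=(abs(L[...,2]-.004)<.003)&(np.hypot(L[...,0],L[...,1])<.04)&(p.max(-1)<120);q=L[m][:,:2]
print("skirt tool-frame",m.sum(),q.min(0),q.max(0),np.median(L[m][:,2]))
m=(abs(L[...,2]+.022)<.005)&(np.hypot(L[...,0],L[...,1])<.04)&(abs(L[...,1])<.009);q=L[m];print("bartop",m.sum(),q.min(0),q.max(0),np.median(q[:,2]))
m&=p.min(-1)>140;q=L[m];print("white",len(q),q.mean(0),np.polyfit(q[:,0],q[:,1],1)[0])
plan(o,(.481,.122,.16),178.5)
E
```

```text
skirt tool-frame 2173 [-0.00158874 -0.02181933] [0.02334716 0.02281587] 0.0036614589232866358
bartop 4415 [-0.02277792 -0.0089439  -0.02692685] [ 0.023748    0.00898498 -0.01703652] -0.02220444721877728
white 480 [ 0.01264039  0.0003056  -0.02251486] 0.0006360265336356429
tool yaw 161.4 shift tool mm [ 44.1 307.   -0.5] turn deg -17.1 tilt [ 5.e-04 -5.e-04 -1.e+00]
```

View pics/w4.png

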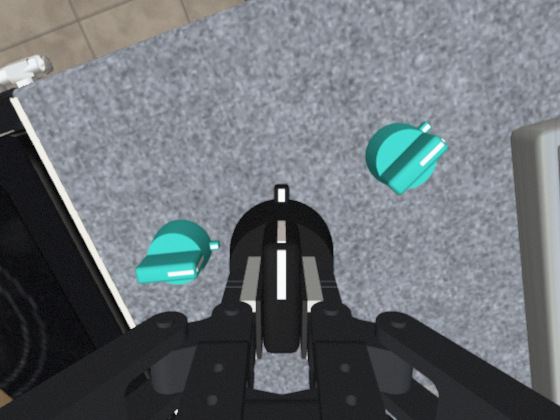

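The knob is held squarely at (281,270), pointer towards the camera. Its axis is within 0.5 mm of the tool axis, and the grip is 31 N. Carrying it above the shaft.

>>> {"fn": "jog_arm", "kwargs": {"series": [[[0.0022,0.0153,0],0],[[0.0045,0.0307,0],0],[[0.0056,0.0383,0],0],[[0.0056,0.0383,0],0],[[0.0056,0.0383,0],0],[[0.0056,0.0383,0],0],[[0.0056,0.0383,0],0],[[0.0045,0.0307,0],0],[[0.0034,0.023,0],0],[[0.0021,0.0153,0],0],[[0,0,0],-6],[[0,0,0],-6],[[0,0,0],-5],[[0,0,0],0],[[0,0,0],0],[[0,0,0],0]]}}

```text
time: 7.5
tool_pos: [0.4799, 0.1216, 0.1592]
ee_rot: [0.015, 1.0, -0.0, -0.0]
wrist_force: [0.2, 0.7, 0.3]
grip_width: 0.0135
grasp_force: 30.5
```

```bash
python3 - <<'E'
from plant import *
from h import *
from scipy.spatial.transform import Rotation as Ro
o=get_obs();c=calibration("wrist");p,d=read_camera("wrist")
P,D=read_camera("scene");C=calibration("scene")
plan(o,(.4815,.1215,.130),178.5);print(o["grasp_force"],o["wrist_force"])
g=o["tool_pos"];R=Ro.from_quat(o["ee_rot"]).as_matrix();L=(cloud(c,d)-g)@R
m=(abs(L[...,2]-.004)<.003)&(np.hypot(L[...,0],L[...,1])<.04)&(p.max(-1)<120);q=L[m];print("skirt",q.min(0),q.max(0))
m=(abs(L[...,2]+.022)<.005)&(abs(L[...,1])<.009)&(abs(L[...,0])<.04)&(p.min(-1)>140);q=L[m];print("white",len(q),q.mean(0),np.polyfit(q[:,0],q[:,1],1)[0])
a=cv2.resize(p,(400,300));b=cv2.resize(P[200:350,150:350],(400,300),interpolation=cv2.INTER_CUBIC)
cv2.imwrite("pics/w5.png",np.hstack([a,b])[:,:,::-1])
E
```

```text
tool yaw 178.29 shift tool mm [-1.6 -0.1 29.2] turn deg -0.21 tilt [-8.e-04 -3.e-04 -1.e+00]
30.54431140422821 [0.2006783  0.686933   0.29316182]
skirt [-0.00116438 -0.02204043  0.0010442 ] [0.0234558  0.02262185 0.0069928 ]
white 481 [ 0.0125868   0.00011889 -0.02254655] 0.0019735529648903503
```

View pics/w5.png

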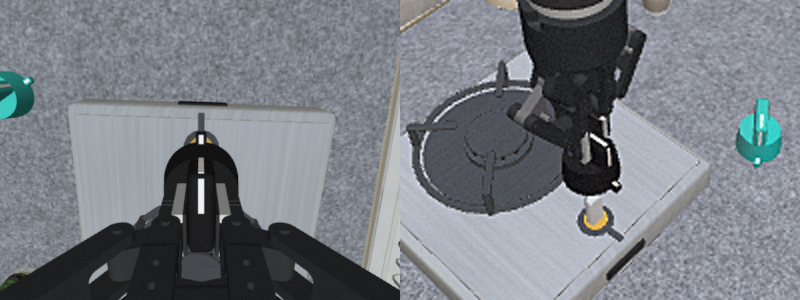

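On the left, the tab (201,118) lines up with the knob's pointer (203,140). On the right, the knob hovers over the shaft. I correct -1.6 mm along x and lower.

>>> {"fn": "jog_arm", "kwargs": {"series": [[[-0.0016,0,0.01],0],[[0,0,0.015],0],[[0,0,0.01],0],[[0,0,0],0],[[0,0,0.003],0],[[0,0,0.002],0],[[0,0,0],0]]}}

```text
time: 8.3
tool_pos: [0.4818, 0.1219, 0.1198]
ee_rot: [0.014, 1.0, 0.0, 0.0]
wrist_force: [-0.1, 0.4, -0.4]
grip_width: 0.0139
grasp_force: 30.5
```

>>> {"fn": "jog_arm", "kwargs": {"series": [[[0,0,0.002],0],[[0,0,0.002],0],[[0,0,0],0]]}}

```text
time: 8.6
tool_pos: [0.4816, 0.1219, 0.1155]
ee_rot: [0.014, 1.0, -0.0, -0.0]
wrist_force: [0.2, 0.1, -0.1]
grip_width: 0.0135
grasp_force: 30.5
```

>>> {"fn": "jog_arm", "kwargs": {"series": [[[0,0,0.003],0],[[0,0,0.003],0],[[0,0,0.003],0],[[0,0,0.003],0],[[0,0,0.003],0],[[0,0,0],0]]}}

```text
time: 9.2
tool_pos: [0.4814, 0.1218, 0.1001]
ee_rot: [0.014, 1.0, -0.0, -0.0]
wrist_force: [-0.9, 0.2, -0.3]
grip_width: 0.0132
grasp_force: 30.5
```

>>> {"fn": "jog_arm", "kwargs": {"series": [[[0,0,0.002],0],[[0,0,0.002],0],[[0,0,0],0]]}}

```text
time: 9.5
tool_pos: [0.4819, 0.1219, 0.0969]
ee_rot: [0.014, 1.0, 0.0, 0.0]
wrist_force: [-0.5, -0.5, 2.7]
grip_width: 0.0138
grasp_force: 31.0
```

Slid on freely and contact has begun at the expected height (~0.097). Pressing on now.

>>> {"fn": "jog_arm", "kwargs": {"series": [[[0,0,0.002],0],[[0,0,0.001],0],[[0,0,0],0],[[0,0,0],0]]}}

```text
time: 9.9
tool_pos: [0.482, 0.1219, 0.0942]
ee_rot: [0.014, 1.0, 0.0, 0.0]
wrist_force: [-2.7, 0.2, 4.5]
grip_width: 0.0137
grasp_force: 31.3
```

>>> {"fn": "jog_arm", "kwargs": {"series": [[[0,0,0.001],0],[[0,0,0.001],0],[[0,0,0],0],[[0,0,0],0]]}}

```text
time: 10.3
tool_pos: [0.482, 0.122, 0.0924]
ee_rot: [0.014, 1.0, 0.0, 0.001]
wrist_force: [-2.5, 0.1, 7.6]
grip_width: 0.0134
grasp_force: 31.6
```

>>> {"fn": "jog_arm", "kwargs": {"series": [[[0.0003,0,0.001],0],[[0,0,0.001],0],[[0,0,0.0005],0],[[0,0,0],0],[[0,0,0],0],[[0,0,0],0]]}}

```text
time: 10.9
tool_pos: [0.482, 0.1219, 0.0904]
ee_rot: [0.014, 1.0, 0.0, 0.001]
wrist_force: [-2.3, -1.2, 9.9]
grip_width: 0.0133
grasp_force: 31.9
```

>>> {"fn": "jog_arm", "kwargs": {"series": [[[0,0,0.0006],0],[[0,0,0],0],[[0,0,0],0],[[0,0,0],0],[[0,0,0],0]]}}

```text
time: 11.4
tool_pos: [0.482, 0.1219, 0.0899]
ee_rot: [0.014, 1.0, 0.0, 0.001]
wrist_force: [-2.7, -0.7, 9.4]
grip_width: 0.0135
grasp_force: 31.9
```

```bash
python3 - <<'E'
from plant import *
from h import *
from scipy.spatial.transform import Rotation as Ro
o=get_obs();c=calibration("wrist");p,d=read_camera("wrist");P,D=read_camera("scene")
f=np.mean([get_obs()["wrist_force"]]+[ (read_camera("top"),get_obs()["wrist_force"])[1] for _ in range(3)],0);print(f,o["grasp_force"])
g=o["tool_pos"];R=Ro.from_quat(o["ee_rot"]).as_matrix();W=cloud(c,d);L=(W-g)@R
m=(abs(L[...,2]+.022)<.005)&(abs(L[...,1])<.009)&(abs(L[...,0])<.04)&(p.min(-1)>140);q=L[m];print("white",len(q),q.mean(0),"world z top",W[m][:,2].mean())
a=cv2.resize(p,(400,300));b=cv2.resize(P[200:350,150:350],(400,300),interpolation=cv2.INTER_CUBIC)
cv2.imwrite("pics/w6.png",np.hstack([a,b])[:,:,::-1])
E
```

```text
[-2.38977228 -0.55761328  9.98324051] 31.925547122955322
white 484 [ 0.01271022  0.00013299 -0.02250331] world z top 0.11233774725672833
```

View pics/w6.png

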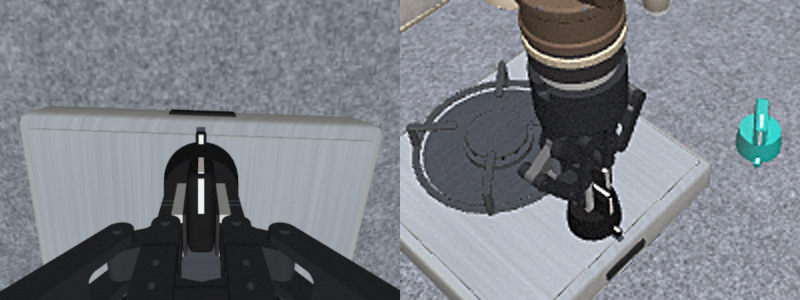

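The knob sits down over the collar, square in the grip with no slip. Its top is at 0.112 (0.119 when home and unpressed), so the shaft is 6–7 mm in at about 10 N.

```bash
python3 -c "
from plant import *
print(finish_job())"
```

```text
the job is handed in; nothing more can be done
None
```

The knob is fully home on the D-shaft and the job is handed in, still gripped at about 32 N and pressed with about 10 N, which holds the shaft roughly 6 mm of its 8 mm travel in; no verdict came back from the judge.

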